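Gauge the brush socket of an inkstone blank

TASK

Take the depth rod (red grip, yellow and black shank) out of its wooden stand and lower it, without dropping it, into the bore of the rectangular clay blank until it rests on the bottom, then let go of it and leave it standing there. Now read it: if the black part of the shank has all gone in and only yellow shows above the blank's top face, the bore is deep enough, so press the green button; if black still shows above the top face, press the red one. Press only the right button, only after the rod is in, and leave the wooden stick in the stand.

Things in the scene. Friction and masses are not known exactly. Their poses are not given: they have to be found in the camera images.
- depth_rod: Round depth rod, 150 mm, about 0.12 kg, upright in one of two holes (45 mm deep, 120 mm apart) of a dark wooden stand 60 x 180 x 60 mm. From the tip: black shank 16 mm thick to 54 mm (first 8 mm tapered from 8 mm), yellow shank 16 mm thick to 110 mm, red grip 22 mm thick to 150 mm. Origin: centre of the tip; z runs along the rod to the grip. Take it by the grip.
- bore_mouth (a point): Mouth centre of the round blind bore (21 mm wide, vertical, near one short end) in the top face of the tan rectangular blank, 120 x 90 x 80 mm, fixed on a 10 mm board, top 90 mm above the table, bumps of 6 mm at its other end; z up. Its depth is 37 to 43 mm (too shallow) or 64 to 70 mm (deep enough), unknown beforehand. The darker round blank nearby is not to be gauged.
- wood_stick: Plain wooden stick of the same shape and size as the depth rod (150 mm, grip 22 mm), standing in the other hole of the stand. Origin: the centre of its lower tip, z along it upwards. Not to be taken.
- green_top (a point): Centre of the top of the green push button, a 36 mm disc in a black housing fixed on the table, its top 23 mm above the table; z up, pressed straight down.
- green (a joint): Travel of the green button in m: 0 is out, 0.007 fully down (spring, about 5 N); it counts as pressed beyond 0.004.
- red_top (a point): Centre of the top of the red push button, a 36 mm disc in a black housing fixed on the table, its top 23 mm above the table; z up, pressed straight down.
- red (a joint): Travel of the red button in m: 0 is out, 0.007 fully down (spring, about 5 N); it counts as pressed beyond 0.004.
Not all that is in view belongs to the job. Leave any pink or purple look-alike of the part that bears bore_mouth alone. Leave any purple look-alike of the part that bears red_top alone.

How it is judged:
By the outcome, as a careful person would: the job done as asked, in the order asked, and still so for the second after the job is handed in, with the robot touching nothing.
It also fails if it takes over 56 s, if anything falls off the work surface, if the arm or the gripper's body presses on something with over 40 N, if the wrist force passes 120 N, or if a joint passes its speed limit or range.

ROBOT

A 6-joint arm with a two-finger parallel gripper is mounted at the origin on the work surface. World frame = base frame: x ahead of the robot, y to its left, z up, the work surface at z = 0. Lengths are in mm, angles in rad, forces in N, time in s.
With the tool pointing down it reaches from about 275 to 725 mm from the base axis. Payload 5.6 kg.
Tool frame: the origin (TCP) lies midway between the tips of the shut fingers; the grasp point (between the pads) lies 19 mm behind it (grasp_offset is the distance from the TCP to the grasp point, in mm); z points along the fingers, y is the direction in which the jaws open and shut (so a half turn about z gives the same grasp; the last joint's range is limited). The gripper opens to 85 mm and grips with 20 to 120 N. Pads are 22 mm wide; open, the fingers measure 114 mm over their backs; the gripper's body (76 mm by 85 mm) begins 54 mm behind the grasp point. The pads swing forward as they close: fully open they stand 13 mm farther back than shut.
Start: joints at [1.424, 0.255, 0.108, 0, -1.424, -0.285], TCP at [230.152, 499.523, 205.683] pointing down, gripper open.
Joint ranges: [-2.95, 2.95], [-1.21, 1.97], [-1.09, 1.5], [-2.87, 1.71], [-2.94, -0.07], [-3.05, 3.05]. Speed limits (rad/s): [2.57, 2.57, 3.14, 3.14, 3.14, 3.14].

INTERFACE

Orientations are given as a unit quaternion [x, y, z, w].
In Python, from station import * gives the robot as it stands.
- The arm moves only by the tool arm_command, never from a script. Its arguments are lists of equal length, an entry for each row: "translation": the shift along the tool's x, y, z in mm, a list of three; "spin": the turn about the tool's z in rad. A call has exactly 10 rows; each row shifts and turns the commanded pose from where the row before left it, along the tool's axes as they then stand; what a row does not reach is not made up. A row lasts 1/8 s, in which the tool goes at most 62.5 mm and 10.7 degrees, less where a joint would pass 70% of its speed; a pose out of reach is approached as far as the arm can. A call is refused whole if a number of a shift passes 62.5 or a number of a turn 0.188, either way. A call with a gripper value outside its range is refused whole. "fingers" is the gripper's target within -1 to 1 (fully open at 1, half-way at 0, shut at -1), set as the call begins (left out, the last holds). The fingers move at their own pace and stop on an object; "newtons" is the grip in N (left out, the last holds). Time passes only in rows, so rows that do not move let the fingers close, or fill a call up. It gives the time, the measured TCP pose, the force and the opening at its end, in the units of the state.
- state(): the state, without advancing time (a new reading comes with each control period).
- snapshot(name): name is "scene" or "top" or "wrist"; returns the picture (420x560x3 uint8, red, green, blue); there is no depth.
- get_calibration(name): a dict with "intrinsics" (3x3 intrinsics, pixels), "R" (3x3) and "t" (3): a world point X has camera coordinates R X + t; the wrist camera has in their place "tool_from_camera" (4x4, takes a point from camera to tool coordinates, whose origin is the TCP and whose axes are the flange's). Camera axes: x right, y down, z forward; pixel columns grow to the right and rows downward; lengths in mm; the calibration is good to about 2 mm. A picture is of the moment at which its call begins: read the wrist's pose just before it. get_calibration takes no time and is no camera call.
- finish_job(): hands the job in, once; it reports no verdict.
Trained networks look in the newest picture that a camera, given by its name, has taken for a name from the list of things; names that differ only in an ending like _2 or _b are one class to them, and where a whole thing is asked for, a point or a joint stands for the part that bears it (a point fixed in the world has none). Each returns a list of dicts, best first, with "conf" (0 to 1); they miss things now and then, are a little off and sometimes report something else, mostly with a low value. They report only what shows in the picture. A call takes as long as a camera call. They do not tell look-alikes from the thing itself.
- outline_of(camera, label): "mask" (420x560 bool, what is visible of it).
- spot_point(camera, label): "position" ([x, y, z] in mm, in the coordinates of the camera as it stood for that picture, good to about 4 mm: a listed point, or the origin of a listed thing).
The state is a dict: "time": time; "joint_positions": joint angles; "joint_vel": joint speeds; "joint_efforts": joint torques, N m; "ee_pos": TCP position; "ee_rot": TCP orientation; "ft_force": force on the tool from outside, world axes, zero at the start; "moment": the same for the moment, N m; "opening": finger opening in mm.
Only numpy, scipy, OpenCV 4.12 (cv2) and the standard library are available. Lean on these libraries where they do the work, as an engineer would, in place of code of your own. Each camera call takes 0.05 s, during which the arm holds its last target. There are 200 camera calls.

## Working session

There is one attempt and no reset: what is moved stays moved. The work goes in short steps, Python scripts to look and compute and a tool call to move; the robot and the scene stay as the last step left them, time stands still between calls to the robot, and variables do not carry over. Pictures are saved under pics/ and viewed, about 8 in all and at most 12, crops included, and the job is handed in when it is done.

Besides the shell and the picture viewer there is one more tool, called after "Call:" in YAML: its name, and indented under it one key for each argument. arm_command: Moves the arm, as the interface text tells. Its arguments: {"type":"object","properties":{"translation":{"type":"array"},"spin":{"type":"array"},"fingers":{"type":"number"},"newtons":{"type":"number"}},"required":["translation","spin"]}

```bash
mkdir -p pics; cat > h.py <<'E'
from station import *
import numpy as np, cv2
from scipy.spatial.transform import Rotation as Ro
def world(cam,p,s=None):
    c=get_calibration(cam)
    if cam=="wrist":
        T=np.array(c["tool_from_camera"]); q=T[:3,:3]@np.array(p)+T[:3,3]
        return Ro.from_quat(s["ee_rot"]).apply(q)+np.array(s["ee_pos"])
    return np.array(c["R"]).T@(np.array(p)-np.array(c["t"]))
def ray(cam,uv,z,s=None):
    c=get_calibration(cam);K=np.array(c["intrinsics"])
    d=np.linalg.inv(K)@np.array([uv[0],uv[1],1.])
    a=world(cam,[0,0,0],s);b=world(cam,d,s)-a
    return a+b*(z-a[2])/b[2]
def proj(cam,X,s=None):
    c=get_calibration(cam);K=np.array(c["intrinsics"])
    if cam=="wrist":
        T=np.array(c["tool_from_camera"]);q=Ro.from_quat(s["ee_rot"]).inv().apply(np.array(X)-np.array(s["ee_pos"]))
        p=T[:3,:3].T@(q-T[:3,3])
    else: p=np.array(c["R"])@np.array(X)+np.array(c["t"])
    p=K@p; return p[:2]/p[2]
def save(n,im): cv2.imwrite("pics/%s.png"%n,im[...,::-1])
E
python3 - <<'E'
from h import *
s=state();print(s["time"],s["ee_pos"],s["ee_rot"],s["opening"])
ims=[]
for c in("top","scene"):
    im=snapshot(c);save(c+"0",im)
    for l in("depth_rod","wood_stick","bore_mouth","green_top","red_top"):
        for r in spot_point(c,l)[:3]:
            w=world(c,r["position"]);print(c,l,round(r["conf"],2),w.round(0),proj(c,w).round(0))
print(get_calibration("wrist")); print(state()["time"])
E
```

```text
0.0 [229.8749805  499.03415999 204.78592739] [ 9.76779380e-01 -2.14245405e-01 -1.74413927e-04  9.58080248e-04] 84.97391120921233
top depth_rod 0.57 [441. 229.  15.] [184. 215.]
top wood_stick 0.48 [457. 352.  14.] [133. 209.]
top bore_mouth 0.96 [373. -28.  91.] [293. 241.]
top bore_mouth 0.89 [566. -97.  97.] [322. 153.]
top bore_mouth 0.81 [ 245. -320.   89.] [430. 298.]
top green_top 0.56 [ 431. -325.   21.] [417. 214.]
top red_top 0.7 [ 455. -210.   25.] [369. 205.]
top red_top 0.7 [ 525. -294.   22.] [403. 174.]
scene depth_rod 0.71 [443. 228.  14.] [371. 250.]
scene wood_stick 0.73 [456. 347.  12.] [421. 270.]
scene bore_mouth 0.97 [374. -33.  90.] [274. 180.]
scene bore_mouth 0.81 [ 568. -101.   89.] [215. 237.]
scene bore_mouth 0.75 [ 241. -328.   89.] [187. 118.]
scene green_top 0.42 [ 431. -329.   27.] [158. 183.]
scene red_top 0.72 [ 457. -218.   24.] [193. 203.]
scene red_top 0.65 [ 529. -296.   25.] [151. 217.]
{'intrinsics': array([[364.8861954 ,   0.        , 279.76713044],
       [  0.        , 364.8861954 , 214.09714881],
       [  0.        ,   0.        ,   1.        ]]), 'tool_from_camera': array([[ 2.58027743e-04, -9.56749407e-01, -2.90913226e-01,
         7.33531975e+01],
       [ 9.99999945e-01,  1.86495491e-04,  2.73615190e-04,
        -2.97793616e-01],
       [-2.07527166e-04, -2.90913281e-01,  9.56749403e-01,
        -1.67417137e+02],
       [ 0.00000000e+00,  0.00000000e+00,  0.00000000e+00,
         1.00000000e+00]])}
0.6
```

View pics/top0.png

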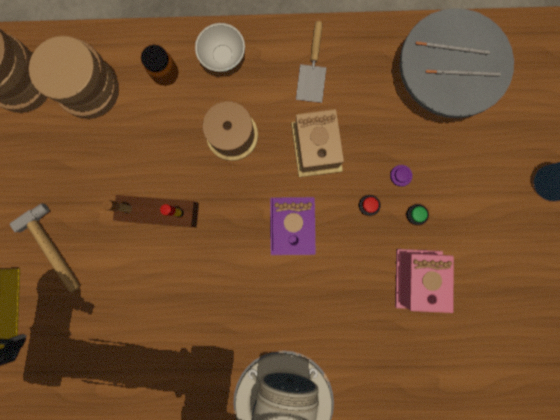

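View pics/scene0.png

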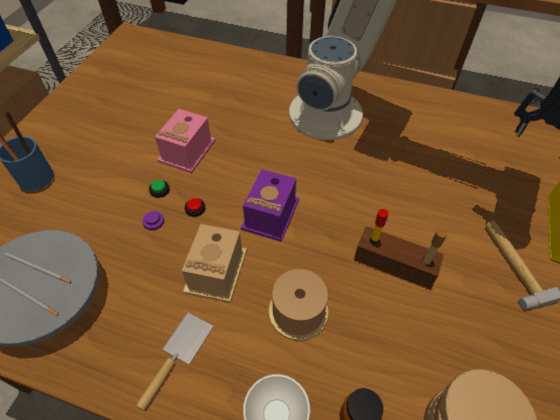

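The top picture shows the rod with its red grip at (167,210) and the stick at (122,207). The tan rectangular blank has its bore at (322,153), and the red button is at (370,205), green at (418,214). The look-alikes are purple and pink. I'll move over the rod for a wrist look.

Call:
arm_command:
  translation:
    - [31, 16, -4.5]
    - [31, 16, -4.5]
    - [31, 16, -4.5]
    - [31, 16, -4.5]
    - [31, 16, -4.5]
    - [31, 16, -4.5]
    - [31, 16, -4.5]
    - [31, 16, -4.5]
    - [31, 16, -4.5]
    - [27, 13, -4.5]
  spin: [0, 0, 0, 0, 0, 0, 0, 0, 0, 0]
  fingers: 1
  newtons: 50

```text
time: 1.85
ee_pos: [443.0, 227.8, 251.0]
ee_rot: [0.977, -0.214, 0.0, -0.0]
ft_force: [0.2, -0.5, 0.7]
opening: 85.6
```

```bash
cat > rod.py <<'E'
from h import *
import sys
s=state();im=snapshot("wrist");save(sys.argv[1],im)
print(s["time"],np.round(s["ee_pos"],1),np.round(s["ee_rot"],4),np.round(s["joint_positions"],2),s["opening"])
for r in spot_point("wrist","depth_rod")[:2]: w=world("wrist",r["position"],s);print("rod",r["conf"],w.round(1))
hsv=cv2.cvtColor(im,cv2.COLOR_RGB2HSV);m=(((hsv[...,0]<6)|(hsv[...,0]>174))&(hsv[...,1]>170)&(hsv[...,2]>70)).astype(np.uint8)
n,l,st,ce=cv2.connectedComponentsWithStats(m)
for i in range(1,n):
    if st[i,4]>60: print(st[i],ce[i].round(1))
E
python3 rod.py w1
```

```text
1.85 [443.  227.8 251. ] [ 9.767e-01 -2.144e-01  1.000e-04 -1.000e-04] [ 0.79  0.14  0.08  0.   -1.51  0.35] 85.59835927267635
[264 186  29  37 880] [278.4 204.3]
```

View pics/w1.png

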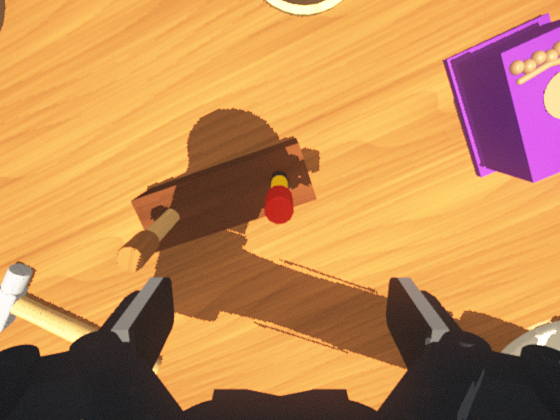

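The wrist view shows the rod's grip top at about (279,208), with its yellow shank behind at (280,180). The stick is at (130,258).

```bash
python3 - <<'E'
from h import *
s=state()
t=ray("wrist",(279,208.5),165,s);print(t)
R=Ro.from_quat(s["ee_rot"])
print("tool delta",R.inv().apply(t-np.array(s["ee_pos"])))
for z in (165,125,100,60): print(z,proj("wrist",[t[0],t[1],z],s))
E
```

```text
[444.60439894 227.68627879 165.        ]
tool delta [ 0.46373712 -0.77852675 86.20740576]
165 [279.  208.5]
125 [279.10724171 195.20108931]
100 [279.16148053 188.47500179]
60 [279.23344585 179.55067212]
```

Call:
arm_command:
  translation:
    - [1, -0.6, 15]
    - [0, 0, 15]
    - [0, 0, 15]
    - [0, 0, 15]
    - [0, 0, 15]
    - [0, 0, 15]
    - [0, 0, 15]
    - [0, 0, 12]
    - [0, 0, 5]
    - [0, 0, 0]
  spin: [0, 0, 0, 0, 0, 0, 0, 0, 0, 0]

```text
time: 3.2
ee_pos: [443.6, 229.0, 128.6]
ee_rot: [0.977, -0.214, 0.0, 0.0]
ft_force: [0.2, 0.7, -0.0]
opening: 85.7
```

Call:
arm_command:
  translation:
    - [0, 0, 0]
    - [0, 0, 0]
    - [0, 0, 0]
    - [0, 0, 0]
    - [0, 0, 0]
    - [0, 0, 0]
    - [0, 0, 0]
    - [0, 0, 0]
    - [0, 0, 0]
    - [0, 0, 0]
  spin: [0, 0, 0, 0, 0, 0, 0, 0, 0, 0]
  fingers: -1
  newtons: 50

```text
time: 4.45
ee_pos: [443.8, 229.1, 129.0]
ee_rot: [0.977, -0.214, 0.0, -0.0]
ft_force: [0.1, -0.1, 4.9]
opening: 19.5
```

Call:
arm_command:
  translation:
    - [0, 0, -6]
    - [0, 0, -12]
    - [0, 0, -12]
    - [0, 0, -12]
    - [0, 0, -12]
    - [0, 0, -16]
    - [0, 0, -16]
    - [0, 0, -16]
    - [0, 0, -14]
    - [0, 0, -4]
  spin: [0, 0, 0, 0, 0, 0, 0, 0, 0, 0]

```text
time: 5.7
ee_pos: [443.9, 229.3, 249.8]
ee_rot: [0.977, -0.214, 0.001, -0.001]
ft_force: [-0.1, -0.8, -1.4]
opening: 19.4
```

```bash
python3 - <<'E'
from h import *
s=state();print(s["ft_force"],s["opening"],s["ee_pos"])
save("w2",snapshot("wrist"))
R=Ro.from_quat(s["ee_rot"]);print(R.inv().apply(np.array([545,-55,249])-np.array(s["ee_pos"])))
E
```

```text
[-0.13748518 -0.83163329 -1.36775516] 19.36736122730553 [443.85524836 229.27339037 249.81444367]
[210.83672252 215.84666779   0.61401428]
```

View pics/w2.png

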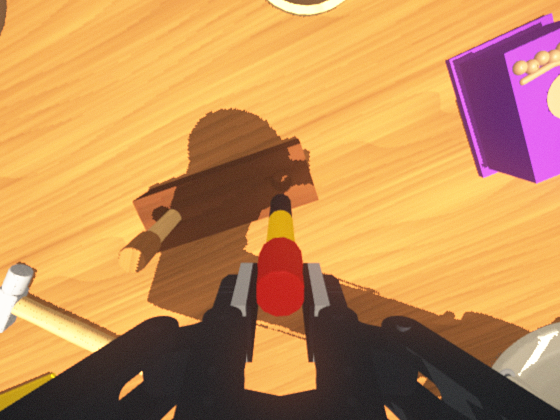

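The rod is held upright (grip at (280,275), tip at (280,200)). It has cleared the stand, and the stick is still in place. Next I carry it towards the tan blank.

Call:
arm_command:
  translation:
    - [12, 12, 0]
    - [22, 22, 0]
    - [24, 25, 0]
    - [25, 26, 0]
    - [25, 26, 0]
    - [25, 26, 0]
    - [25, 26, 0]
    - [24, 24, 0]
    - [19, 19, 0]
    - [10, 10, 0]
  spin: [0, 0, 0, 0, 0, 0, 0, 0, 0, 0]

```text
time: 7.0
ee_pos: [544.5, -57.4, 247.8]
ee_rot: [0.977, -0.215, -0.001, 0.0]
ft_force: [-0.5, 0.2, -1.7]
opening: 19.6
```

```bash
cat > bore.py <<'E'
from h import *
import sys
s=state();im=snapshot("wrist");save(sys.argv[1],im)
R=Ro.from_quat(s["ee_rot"])
print(s["time"],np.round(s["ee_pos"],1),np.round(s["ft_force"],1),np.round(s["joint_positions"],2))
for r in spot_point("wrist","bore_mouth")[:2]:
    w=world("wrist",r["position"],s);print("bore",r["conf"],w.round(1),proj("wrist",w,s).round(1),R.inv().apply(w-np.array(s["ee_pos"])).round(1))
E
python3 bore.py w3
```

```text
7.0 [544.5 -57.4 247.8] [-0.5  0.2 -1.7] [ 0.18  0.24  0.2  -0.   -1.53  0.96]
bore 0.81 [564.  -99.7  91.5] [314.2 148. ] [ 35.7  30.1 156.3]
bore 0.35 [ 455.7 -216.9   20.1] [444.4 185.1] [-13.3 181.9 227.9]
```

View pics/w3.png

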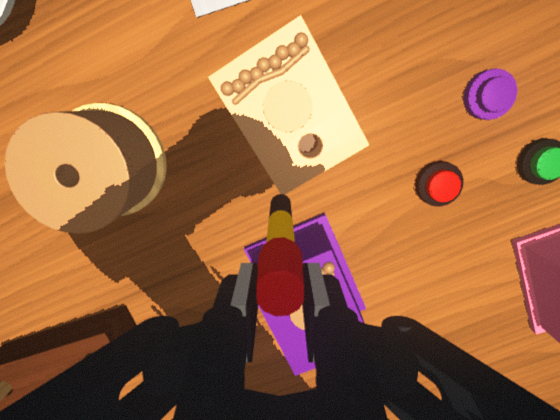

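The blank's bore is at about (311,146), red button at (443,185), green at (549,163) and rod tip at (280,198). I'll enlarge the bore.

```bash
python3 - <<'E'
from h import *
im=cv2.imread("pics/w3.png")
c=cv2.resize(im[120:215,260:350],None,fx=6,fy=6,interpolation=cv2.INTER_NEAREST);cv2.imwrite("pics/c3.png",c)
s=state()
print(ray("wrist",(444,184),23,s),ray("wrist",(550,163),23,s))
E
```

```text
[ 458.30030139 -215.41160201   23.        ] [ 432.47539884 -326.18824933   23.        ]
```

View pics/c3.png

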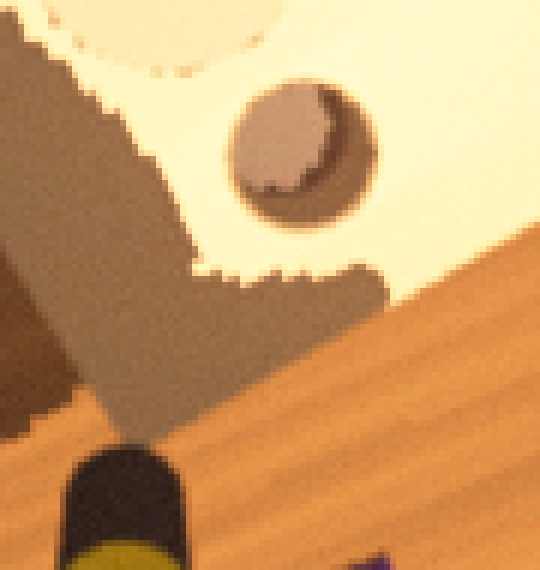

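```bash
cat > rel.py <<'E'
from h import *
def rel(uv,zw,s):  # tool coords of pixel at world height zw
    return Ro.from_quat(s["ee_rot"]).inv().apply(ray("wrist",uv,zw,s)-np.array(s["ee_pos"]))
E
python3 - <<'E'
from rel import *
s=state();z=s["ee_pos"][2]
print(s["ee_pos"], "bore",ray("wrist",(310.2,145.1),90,s),rel((310.2,145.1),90,s))
R=Ro.from_quat(s["ee_rot"])
for p in [(4,0,114),(8,0,106),(0,0,114),(0,8,64),(0,-8,64)]: print(p,proj("wrist",R.apply(p)+s["ee_pos"],s))
im=cv2.imread("pics/w3.png").astype(int)
# rod edges of yellow section
hsv=cv2.cvtColor(im.astype(np.uint8),cv2.COLOR_BGR2HSV)
for r in (198,202,206,212,220,228):
    print(r,[tuple(hsv[r,c]) for c in (266,267,268,269,270,271,290,291,292,293,294)] if r in(206,) else '', [c for c in range(260,305) if im[r,c].max()<90][::1][:1],[c for c in range(260,305) if im[r,c].max()<90][-1:])
E
```

```text
[544.63019881 -56.84023481 247.98308559] bore [567.70824763 -96.98633127  90.        ] [ 37.9843958   26.60287863 157.96339214]
(4, 0, 114) [280.04513262 194.53832238]
(8, 0, 106) [280.05738747 191.97355987]
(0, 0, 114) [280.04272165 199.42219196]
(0, 8, 64) [292.13784892 218.3967457 ]
(0, -8, 64) [268.08742446 218.39234149]
198  [273] [287]
202  [271] [289]
206 [(np.uint8(14), np.uint8(177), np.uint8(221)), (np.uint8(14), np.uint8(182), np.uint8(217)), (np.uint8(14), np.uint8(180), np.uint8(217)), (np.uint8(14), np.uint8(178), np.uint8(211)), (np.uint8(12), np.uint8(171), np.uint8(128)), (np.uint8(9), np.uint8(125), np.uint8(53)), (np.uint8(10), np.uint8(152), np.uint8(84)), (np.uint8(14), np.uint8(179), np.uint8(198)), (np.uint8(14), np.uint8(181), np.uint8(220)), (np.uint8(14), np.uint8(175), np.uint8(219)), (np.uint8(14), np.uint8(180), np.uint8(214))] [271] [290]
212  [270] [290]
220  [] []
228  [304] [304]
```

Call:
arm_command:
  translation:
    - [5, 3, 2]
    - [6, 4, 3]
    - [6, 4, 4]
    - [6, 4, 4]
    - [6, 4, 4]
    - [5, 4, 4]
    - [4.8, 3.6, 4]
    - [0, 0, 3]
    - [0, 0, 0]
    - [0, 0, 0]
  spin: [0, 0, 0, 0, 0, 0, 0, 0, 0, 0]

```text
time: 8.35
ee_pos: [568.9, -95.8, 221.0]
ee_rot: [0.977, -0.214, 0.0, -0.0]
ft_force: [0.1, 0.1, -1.4]
opening: 19.2
```

```bash
python3 - <<'E'
from rel import *
s=state();z=s["ee_pos"][2]
im=snapshot("wrist");sc=snapshot("scene")
B=np.array([567.7,-97,90]);print(s["ee_pos"],s["ft_force"],Ro.from_quat(s["ee_rot"]).inv().apply(B-s["ee_pos"]),proj("wrist",B,s),proj("scene",B))
u,v=proj("wrist",B,s).astype(int);a=cv2.resize(im[v-35:v+45,u-40:u+40],(480,480),interpolation=cv2.INTER_NEAREST)
u,v=proj("scene",B).astype(int);b=cv2.resize(sc[v-50:v+30,u-40:u+40],(480,480),interpolation=cv2.INTER_NEAREST)
save("c4",cv2.resize(np.hstack([a,b]),(800,400)))
E
```

```text
[568.89493053 -95.75282586 220.95032115] [ 0.07190215  0.13570585 -1.40039491] [ -0.61656673   1.65061718 130.94985766] [281.98686974 195.04536483] [216.91541059 236.98760278]
```

View pics/c4.png

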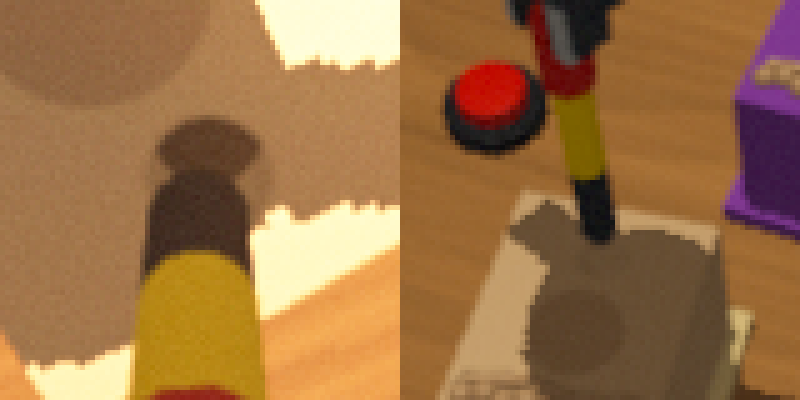

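The bore is centred at about (282,195) and the tip is roughly 1.6 mm short along tool y. I'll correct that and start down.

Call:
arm_command:
  translation:
    - [0.2, 1.6, 0]
    - [0, 0, 3]
    - [0, 0, 4]
    - [0, 0, 4]
    - [0, 0, 4]
    - [0, 0, 4]
    - [0, 0, 4]
    - [0, 0, 4]
    - [0, 0, 3]
    - [0, 0, 0]
  spin: [0, 0, 0, 0, 0, 0, 0, 0, 0, 0]

```text
time: 9.7
ee_pos: [568.2, -97.4, 190.4]
ee_rot: [0.977, -0.214, -0.0, 0.0]
ft_force: [-0.2, -0.4, -2.2]
opening: 19.4
```

Call:
arm_command:
  translation:
    - [0, 0, 3]
    - [0, 0, 3]
    - [0, 0, 3]
    - [0, 0, 3]
    - [0, 0, 3]
    - [0, 0, 3]
    - [0, 0, 2]
    - [0, 0, 1]
    - [0, 0, 0]
    - [0, 0, 0]
  spin: [0, 0, 0, 0, 0, 0, 0, 0, 0, 0]

```text
time: 10.95
ee_pos: [568.5, -97.4, 169.8]
ee_rot: [0.977, -0.214, 0.0, -0.0]
ft_force: [-0.5, -0.1, -2.0]
opening: 19.1
```

Call:
arm_command:
  translation:
    - [0, 0, 0.5]
    - [0, 0, 0.5]
    - [0, 0, 0.5]
    - [0, 0, 0.5]
    - [0, 0, 0.5]
    - [0, 0, 0.5]
    - [0, 0, 0.5]
    - [0, 0, 0.5]
    - [0, 0, 0]
    - [0, 0, 0]
  spin: [0, 0, 0, 0, 0, 0, 0, 0, 0, 0]

```text
time: 12.2
ee_pos: [568.8, -97.6, 166.4]
ee_rot: [0.977, -0.214, 0.001, 0.0]
ft_force: [-0.0, -0.2, 3.8]
opening: 19.3
```

Call:
arm_command:
  translation:
    - [0, 0, 0.3]
    - [0, 0, 0.3]
    - [0, 0, 0.3]
    - [0, 0, 0.3]
    - [0, 0, 0]
    - [0, 0, 0]
    - [0, 0, 0]
    - [0, 0, 0]
    - [0, 0, 0]
    - [0, 0, 0]
  spin: [0, 0, 0, 0, 0, 0, 0, 0, 0, 0]

```text
time: 13.45
ee_pos: [569.4, -97.9, 166.2]
ee_rot: [0.977, -0.214, 0.002, 0.0]
ft_force: [-0.2, 0.9, 7.9]
opening: 19.5
```

```bash
python3 - <<'E'
from rel import *
s=state();print(s["ee_pos"],s["ft_force"],s["moment"])
im=snapshot("wrist");sc=snapshot("scene")
B=np.array([567.7,-97,90])
u,v=proj("wrist",B,s).astype(int);a=cv2.resize(im[v-40:v+80,u-60:u+60],(400,400),interpolation=cv2.INTER_NEAREST)
u,v=proj("scene",B).astype(int);b=cv2.resize(sc[v-50:v+30,u-40:u+40],(400,400),interpolation=cv2.INTER_NEAREST)
save("c5",np.hstack([a,b]))
E
```

```text
[569.4384494  -97.88822284 166.23758584] [-0.22598385  0.88179157  7.90698978] [-0.11644782  0.12402756 -0.01763171]
```

View pics/c5.png

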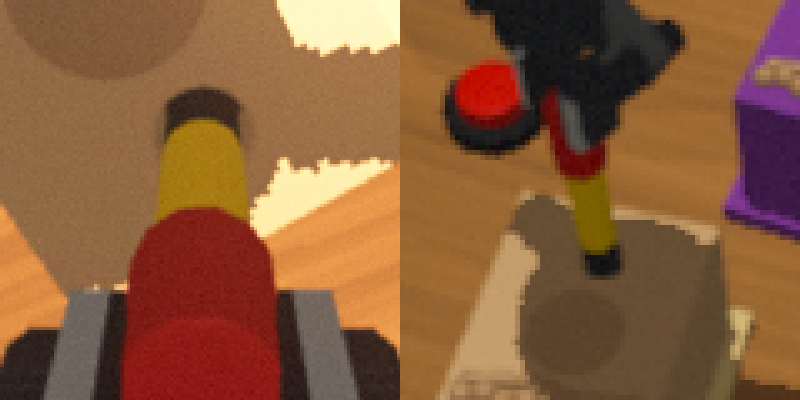

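Both views show the rod resting on the bottom with about 15 mm of black above the face (right panel around (603,262)). Force rose steadily at TCP z 166, so the depth is about 38 mm: too shallow, so red. Releasing now.

Call:
arm_command:
  translation:
    - [0, 0, -0.4]
    - [0, 0, -0.4]
    - [0, 0, 0]
    - [0, 0, 0]
    - [0, 0, 0]
    - [0, 0, 0]
    - [0, 0, 0]
    - [0, 0, 0]
    - [0, 0, 0]
    - [0, 0, 0]
  spin: [0, 0, 0, 0, 0, 0, 0, 0, 0, 0]

```text
time: 14.8
ee_pos: [569.0, -97.7, 166.3]
ee_rot: [0.977, -0.214, 0.001, 0.0]
ft_force: [0.2, -0.0, 5.1]
opening: 19.4
```

Call:
arm_command:
  translation:
    - [0, 0, 0]
    - [0, 0, 0]
    - [0, 0, 0]
    - [0, 0, 0]
    - [0, 0, 0]
    - [0, 0, 0]
    - [0, 0, 0]
    - [0, 0, 0]
    - [0, 0, 0]
    - [0, 0, 0]
  spin: [0, 0, 0, 0, 0, 0, 0, 0, 0, 0]
  fingers: 1

```text
time: 16.05
ee_pos: [568.4, -97.4, 165.3]
ee_rot: [0.977, -0.214, 0.0, -0.0]
ft_force: [0.2, -0.9, -0.1]
opening: 85.5
```

Call:
arm_command:
  translation:
    - [0, 0, -5]
    - [0, 0, -10]
    - [0, 0, -12]
    - [0, 0, -12]
    - [0, 0, -12]
    - [0, 0, -12]
    - [0, 0, -12]
    - [0, 0, -12]
    - [0, 0, -10]
    - [0, 0, -5]
  spin: [0, 0, 0, 0, 0, 0, 0, 0, 0, 0]

```text
time: 17.3
ee_pos: [568.6, -97.4, 268.0]
ee_rot: [0.977, -0.214, 0.0, -0.0]
ft_force: [-0.2, 0.5, -0.2]
opening: 85.5
```

```bash
python3 - <<'E'
from rel import *
s=state();print(s["time"],s["ee_pos"],s["ft_force"],s["joint_positions"])
im=snapshot("wrist");sc=snapshot("scene")
for r in spot_point("scene","red_top"): print(r["conf"],world("scene",r["position"]))
R=Ro.from_quat(s["ee_rot"]);print(R.inv().apply(np.array([457.3,-214.5,23])-s["ee_pos"]))
save("c6",np.hstack([cv2.resize(im,(480,360)),cv2.resize(sc[150:290,140:280],(320,360))]))
E
```

```text
17.3 [568.5840099  -97.42821061 268.03120906] [-0.17492438  0.48653165 -0.1941926 ] [ 1.01312907e-01  3.01955521e-01  3.27844876e-01  9.03715106e-05
 -1.59591338e+00  1.03771133e+00]
0.72 [ 457.9567478  -217.29063204   22.93102762]
0.71 [ 530.28938651 -297.96497805   26.54340519]
[-52.25252395 152.9750409  244.94599149]
```

View pics/c6.png

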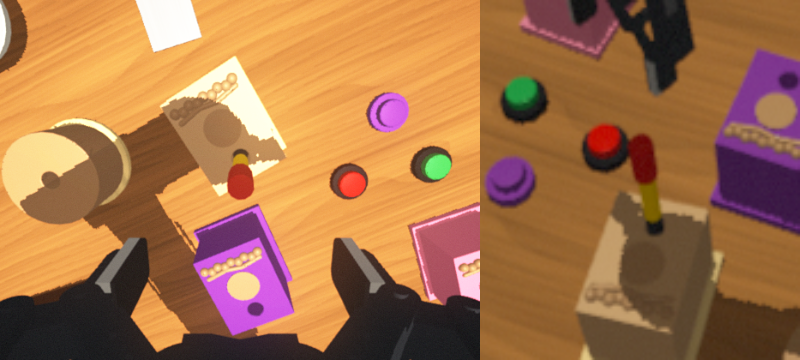

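The rod stands free in the bore with black showing. Next is the red button, with shut fingers.

Call:
arm_command:
  translation:
    - [-3, 9, 0]
    - [-6, 18, 0]
    - [-7, 21, 0]
    - [-7, 21, 0]
    - [-7, 21, 0]
    - [-7, 21, 0]
    - [-7, 20, 0]
    - [-5, 14, 0]
    - [-3, 8, 0]
    - [0, 0, 0]
  spin: [0, 0, 0, 0, 0, 0, 0, 0, 0, 0]
  fingers: -1

```text
time: 18.7
ee_pos: [457.0, -214.9, 267.3]
ee_rot: [0.977, -0.215, 0.0, -0.0]
ft_force: [0.2, -0.1, -0.5]
opening: 0.4
```

Call:
arm_command:
  translation:
    - [0, 0, 12]
    - [0, 0, 26]
    - [0, 0, 28]
    - [0, 0, 28]
    - [0, 0, 28]
    - [0, 0, 28]
    - [0, 0, 28]
    - [0, 0, 24]
    - [0, 0, 14]
    - [0, 0, 6]
  spin: [0, 0, 0, 0, 0, 0, 0, 0, 0, 0]

```text
time: 19.95
ee_pos: [456.8, -214.3, 44.4]
ee_rot: [0.977, -0.214, -0.001, 0.0]
ft_force: [0.7, 0.3, -0.0]
opening: 0.1
```

```bash
python3 - <<'E'
from rel import *
s=state();print(s["time"],s["ee_pos"],s["ft_force"],s["opening"])
im=snapshot("wrist");sc=snapshot("scene")
R=Ro.from_quat(s["ee_rot"]);print(R.inv().apply(np.array([457.5,-215.5,23])-s["ee_pos"]))
save("c7",np.hstack([cv2.resize(im,(480,360)),cv2.resize(sc[150:290,140:280],(320,360))]))
E
```

```text
19.95 [ 456.84255533 -214.33867297   44.36766546] [ 0.68352968  0.2722602  -0.04540543] 0.060695584126780396
[ 1.10983801  0.77087446 21.36661071]
```

View pics/c7.png

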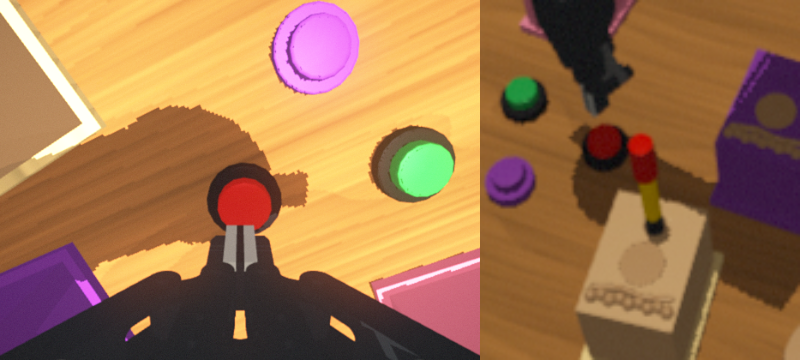

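The fingertips are over the red disc and the rod is still standing. Pressing.

Call:
arm_command:
  translation:
    - [0, 0, 6]
    - [0, 0, 8]
    - [0, 0, 5]
    - [0, 0, 3]
    - [0, 0, 2]
    - [0, 0, 2]
    - [0, 0, 2]
    - [0, 0, 0]
    - [0, 0, 0]
    - [0, 0, 0]
  spin: [0, 0, 0, 0, 0, 0, 0, 0, 0, 0]

```text
time: 21.3
ee_pos: [457.2, -214.6, 17.4]
ee_rot: [0.977, -0.214, 0.0, -0.0]
ft_force: [0.7, -0.3, 0.1]
opening: -0.1
```

Call:
arm_command:
  translation:
    - [0, 0, 0.5]
    - [0, 0, 0.5]
    - [0, 0, 0.5]
    - [0, 0, 0.5]
    - [0, 0, 0]
    - [0, 0, 0]
    - [0, 0, 0]
    - [0, 0, 0]
    - [0, 0, 0]
    - [0, 0, 0]
  spin: [0, 0, 0, 0, 0, 0, 0, 0, 0, 0]

```text
time: 22.55
ee_pos: [457.1, -214.6, 15.3]
ee_rot: [0.977, -0.214, 0.0, -0.0]
ft_force: [-0.3, 0.6, 0.1]
opening: 0.0
```

```bash
python3 - <<'E'
from rel import *
s=state();print(s["time"],s["ee_pos"],s["ft_force"],s["moment"])
im=snapshot("wrist");sc=snapshot("scene")
save("c8",np.hstack([cv2.resize(im[160:340,180:380],(400,360)),cv2.resize(sc[160:240,150:230],(360,360))]))
E
```

```text
22.55 [ 457.1422136  -214.60757009   15.30733881] [-0.3120722  0.5600737  0.0690637] [-0.08024598 -0.01233493  0.04749525]
```

View pics/c8.png

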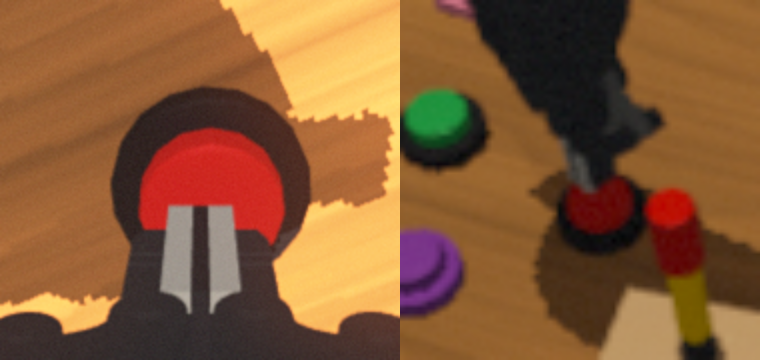

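No contact force yet, so I'll continue down in small steps until it shows.

Call:
arm_command:
  translation:
    - [0, 0, 0.5]
    - [0, 0, 0.5]
    - [0, 0, 0.5]
    - [0, 0, 0.5]
    - [0, 0, 0.5]
    - [0, 0, 0.5]
    - [0, 0, 0]
    - [0, 0, 0]
    - [0, 0, 0]
    - [0, 0, 0]
  spin: [0, 0, 0, 0, 0, 0, 0, 0, 0, 0]

```text
time: 23.9
ee_pos: [457.1, -214.6, 12.3]
ee_rot: [0.977, -0.214, 0.0, 0.0]
ft_force: [-0.8, -0.5, 0.3]
opening: 0.3
```

Call:
arm_command:
  translation:
    - [0, 0, 0.5]
    - [0, 0, 0.5]
    - [0, 0, 0.5]
    - [0, 0, 0.5]
    - [0, 0, 0.5]
    - [0, 0, 0.5]
    - [0, 0, 0]
    - [0, 0, 0]
    - [0, 0, 0]
    - [0, 0, 0]
  spin: [0, 0, 0, 0, 0, 0, 0, 0, 0, 0]

```text
time: 25.15
ee_pos: [457.1, -214.6, 9.3]
ee_rot: [0.977, -0.214, 0.0, -0.0]
ft_force: [-0.1, -0.5, -0.3]
opening: 0.1
```

```bash
python3 - <<'E'
from rel import *
s=state();print(s["time"],s["ee_pos"],s["ft_force"],s["joint_efforts"])
im=snapshot("wrist");sc=snapshot("scene")
for p in [(0,0,0),(0,0,-5),(0,0,-10)]: print(proj("wrist",Ro.from_quat(s["ee_rot"]).apply(p)+s["ee_pos"],s))
print(proj("wrist",[457.1,-214.6,23],s),proj("scene",s["ee_pos"]))
save("c9",np.hstack([cv2.resize(im[160:340,180:380],(400,360)),cv2.resize(sc[160:240,150:230],(360,360))]))
E
```

```text
25.15 [ 457.14232755 -214.60806464    9.30101719] [-0.11195309 -0.53148097 -0.26706229] [ 1.78833405e-03 -3.75267863e+01  1.90246636e+01  4.28944677e+00
 -4.88769456e-04  6.68456821e-06]
[280.25786668 257.27014597]
[280.27329202 261.44188546]
[280.28957564 265.84574764]
[280.32380829 269.3456441 ] [195.28023991 206.97087114]
```

View pics/c9.png

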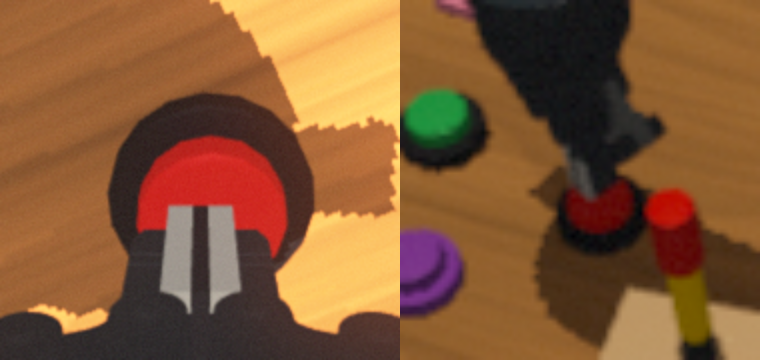

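Call:
arm_command:
  translation:
    - [0, 0, 0.8]
    - [0, 0, 0.8]
    - [0, 0, 0.8]
    - [0, 0, 0.8]
    - [0, 0, 0.8]
    - [0, 0, 0.8]
    - [0, 0, 0.6]
    - [0, 0, 0.6]
    - [0, 0, 0]
    - [0, 0, 0]
  spin: [0, 0, 0, 0, 0, 0, 0, 0, 0, 0]

```text
time: 26.5
ee_pos: [457.1, -214.6, 3.3]
ee_rot: [0.977, -0.214, 0.0, 0.0]
ft_force: [0.5, -0.1, -0.4]
opening: -0.2
```

I've used all 12 pictures, so I'll work out numerically where the fingertips really are and whether the disc has moved.

```bash
python3 - <<'E'
from rel import *
from scipy.optimize import least_squares
s=state();im=snapshot("wrist");sc=snapshot("scene");save("w10",im);save("s10",sc)
print(s["time"],s["ee_pos"],s["ft_force"])
s9=dict(s);s9["ee_pos"]=np.array([457.14,-214.61,9.3])
f=lambda X:np.r_[proj("wrist",X,s9)-[280.3,262.5],proj("scene",X)-[192.2,203.3]]
r=least_squares(f,[457,-214,20.]);print("tip@9.3",r.x,r.fun, Ro.from_quat(s["ee_rot"]).inv().apply(r.x-s9["ee_pos"]))
# wrist: red disc shape and its mean colour
def red(im,thr=150):
    h=cv2.cvtColor(im,cv2.COLOR_RGB2HSV);m=((h[...,0]<6)|(h[...,0]>174))&(h[...,1]>thr)&(h[...,2]>60);return m
m=red(im).astype(np.uint8);n,l,st,ce=cv2.connectedComponentsWithStats(m)
for i in range(1,n):
    if st[i,4]>300: print("wrist red",st[i],ce[i].round(1))
for lab,z in(("disc top z23 at",23),("disc z16",16)):
    for dx in(18,-18):
        print(lab,dx,proj("wrist",np.array([457.3,-215,z])+Ro.from_quat(s["ee_rot"]).apply([dx,0,0]),s).round(1))
# brightness profile down column 286 in wrist (top edge / rim of disc)
print([(v,int(im[v,272:285].mean(0)[0])) for v in range(215,266,2)])
E
```

```text
26.5 [ 457.14917866 -214.62778107    3.30703629] [ 0.47471089 -0.07444501 -0.3511119 ]
tip@9.3 [ 462.89384768 -217.24573557   29.48411455] [ 0.00398833  0.04442819 -0.14181889  0.20727197] [ 6.33016832e+00 -1.39993399e-02 -2.01836845e+01]
wrist red [ 247  232   79   63 2522] [289.1 255.9]
disc top z23 at 18 [281.  236.6]
disc top z23 at -18 [280.9 310.1]
disc z16 18 [280.9 231.2]
disc z16 -18 [280.8 302.1]
[(215, 53), (217, 57), (219, 55), (221, 54), (223, 54), (225, 53), (227, 53), (229, 52), (231, 55), (233, 124), (235, 183), (237, 185), (239, 187), (241, 193), (243, 210), (245, 215), (247, 211), (249, 207), (251, 207), (253, 207), (255, 207), (257, 206), (259, 207), (261, 208), (263, 118), (265, 96)]
```

Triangulation puts the real fingertips about 20 mm behind the reported TCP, so they are only now reaching the disc (z≈23). I'll press a further 6 mm.

Call:
arm_command:
  translation:
    - [0, 0, 0.8]
    - [0, 0, 0.8]
    - [0, 0, 0.8]
    - [0, 0, 0.8]
    - [0, 0, 0.8]
    - [0, 0, 0.8]
    - [0, 0, 0.6]
    - [0, 0, 0.6]
    - [0, 0, 0]
    - [0, 0, 0]
  spin: [0, 0, 0, 0, 0, 0, 0, 0, 0, 0]

```text
time: 27.85
ee_pos: [457.1, -214.6, -2.6]
ee_rot: [0.977, -0.214, 0.0, -0.0]
ft_force: [0.1, 1.1, 1.0]
opening: 0.3
```

Call:
arm_command:
  translation:
    - [0, 0, 0.5]
    - [0, 0, 0.5]
    - [0, 0, 0.5]
    - [0, 0, 0.5]
    - [0, 0, 0.5]
    - [0, 0, 0.5]
    - [0, 0, 0.5]
    - [0, 0, 0.5]
    - [0, 0, 0]
    - [0, 0, 0]
  spin: [0, 0, 0, 0, 0, 0, 0, 0, 0, 0]

```text
time: 29.1
ee_pos: [457.1, -214.6, -6.7]
ee_rot: [0.977, -0.214, -0.0, -0.0]
ft_force: [-1.5, 0.3, 2.4]
opening: 0.1
```

```bash
python3 - <<'E'
from rel import *
s=state();im=snapshot("wrist");save("w11",im)
print(s["time"],s["ee_pos"],s["ft_force"])
print([(v,int(im[v,272:285].mean(0)[0])) for v in range(215,266,2)])
for z in(23,16): print(proj("wrist",np.array([457.3,-215,z])+Ro.from_quat(s["ee_rot"]).apply([18,0,0]),s).round(1))
E
```

```text
29.1 [ 457.11864802 -214.59318082   -6.70226968] [-1.5245271   0.27442874  2.41576252]
[(215, 128), (217, 70), (219, 52), (221, 52), (223, 55), (225, 55), (227, 53), (229, 53), (231, 53), (233, 51), (235, 52), (237, 51), (239, 56), (241, 139), (243, 188), (245, 190), (247, 204), (249, 216), (251, 214), (253, 210), (255, 208), (257, 208), (259, 209), (261, 208), (263, 119), (265, 97)]
[281.1 245.2]
[281.1 239. ]
```

Force and the narrowing rim show the disc is going down, by about 3 mm so far. 3 mm more.

Call:
arm_command:
  translation:
    - [0, 0, 0.6]
    - [0, 0, 0.6]
    - [0, 0, 0.6]
    - [0, 0, 0.6]
    - [0, 0, 0.6]
    - [0, 0, 0.6]
    - [0, 0, 0]
    - [0, 0, 0]
    - [0, 0, 0]
    - [0, 0, 0]
  spin: [0, 0, 0, 0, 0, 0, 0, 0, 0, 0]

```text
time: 30.4
ee_pos: [457.2, -214.7, -9.6]
ee_rot: [0.977, -0.214, 0.0, 0.0]
ft_force: [-3.4, 1.5, 9.8]
opening: 0.2
```

```bash
python3 - <<'E'
from rel import *
s=state();im=snapshot("wrist");save("w12",im)
print(s["time"],s["ee_pos"],s["ft_force"])
print([(v,int(im[v,272:285].mean(0)[0])) for v in range(239,266)])
E
```

```text
30.4 [ 457.19727961 -214.66700929   -9.5964242 ] [-3.3502124   1.53641662  9.83145385]
[(239, 50), (240, 51), (241, 50), (242, 68), (243, 112), (244, 160), (245, 185), (246, 196), (247, 203), (248, 211), (249, 217), (250, 217), (251, 215), (252, 212), (253, 211), (254, 210), (255, 209), (256, 208), (257, 208), (258, 209), (259, 209), (260, 210), (261, 209), (262, 183), (263, 120), (264, 96), (265, 96)]
```

9.8 N is above the spring's 5 N, so the button has bottomed out and is pressed. I'll retreat and check.

Call:
arm_command:
  translation:
    - [0, 0, -4]
    - [0, 0, -10]
    - [0, 0, -20]
    - [0, 0, -28]
    - [0, 0, -28]
    - [0, 0, -28]
    - [0, 0, -28]
    - [0, 0, -20]
    - [0, 0, -10]
    - [0, 0, 0]
  spin: [0, 0, 0, 0, 0, 0, 0, 0, 0, 0]

```text
time: 31.7
ee_pos: [457.3, -214.5, 165.8]
ee_rot: [0.977, -0.214, 0.0, -0.0]
ft_force: [0.3, 0.4, -0.5]
opening: -0.1
```

```bash
python3 - <<'E'
from rel import *
s=state();print(s["time"],s["ee_pos"],s["ft_force"])
sc=snapshot("scene");save("s13",sc)
for l in("depth_rod","wood_stick"):
    for r in spot_point("scene",l)[:2]: print(l,round(r["conf"],2),world("scene",r["position"]).round(0))
def redgrip(im,c):
    h=cv2.cvtColor(im,cv2.COLOR_RGB2HSV);m=(((h[...,0]<6)|(h[...,0]>174))&(h[...,1]>150)&(h[...,2]>60)).astype(np.uint8)
    n,l,st,ce=cv2.connectedComponentsWithStats(m);return [(list(map(int,st[i])),ce[i].round(1)) for i in range(1,n) if st[i,4]>80]
print(redgrip(sc,0));print(redgrip(cv2.imread("pics/s10.png")[...,::-1].copy(),0), proj("scene",[568,-97,182]))
print(redgrip(snapshot("top"),0))
im=sc[205:250,205:235]; u=[int(round(x)) for x in proj("scene",[568,-97,100])];print("px near black part",sc[u[1]-1:u[1]+2,u[0]-1:u[0]+2].mean((0,1)), "yellow",[sc[int(v),int(q)] for q,v in [proj("scene",[568,-97,130])]])
print(finish_job())
E
```

```text
31.7 [ 457.30368737 -214.52581772  165.82401819] [ 0.29681535  0.37668986 -0.53567243]
depth_rod 0.91 [ 569. -101.   52.]
wood_stick 0.54 [456. 345.  13.]
[([187, 198, 15, 14, 159], array([194. , 204.7])), ([204, 202, 14, 19, 186], array([210.5, 211. ]))]
[([187, 200, 15, 12, 106], array([194.2, 206.4])), ([204, 202, 13, 19, 186], array([210.4, 211. ]))] [211.7092226  211.80939747]
[]
px near black part [93.88888889 73.22222222  3.55555556] yellow [array([117,  92,   0], dtype=uint8)]
the job is handed in; nothing more can be done
None
```

The rod is standing in the tan rectangular blank's bore and I pressed the red button, because black still shows above the top face. The job is handed in at about 32 s of the 56 s; `finish_job()` gives no verdict.

**Reading:** the rod bottomed about 38 mm down. About 15 mm of black was visible in both the wrist and scene views, so the bore is too shallow.

**Last checks:**
- **Rod:** it had not moved since release. The network puts its tip at z ≈ 52 mm, which agrees with the 38 mm depth.
- **Stick:** still in the stand.
- **Red button:** force reached 9.8 N, above the 5 N spring, so it was fully down. It came back out afterwards.
- **Green button:** never approached.
- **Arm:** clear of everything when I handed in.

**What disagreed:**
- **Fingertips:** with the fingers shut, they turned out to be about 20 mm or more behind the reported TCP. The press took several extra small steps and ended with the TCP reading about -10 mm.
- **Black check:** a final check of pixels at a computed point 10 mm above the face read shaded yellow instead of black. I put this down to the rod's lean and small projection errors, since the pictures, the force reading and the tip height all agree.
- **Top camera:** my red-colour search found nothing in the last top view, so that check told me nothing.

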